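# Pin the loupe's focus lever and lock its focus ring

### The arm

A 7-joint arm with a two-finger parallel gripper is mounted at the origin on a cart in front of the work surface, level with it; the furniture and walls round the work are solid. World frame = base frame: x ahead of the robot, y to its left, z up, the work surface at z = 0. Lengths are in m, angles in rad, forces in N, time in s.
With the tool pointing down it reaches from about 0.4 to 0.85 m from the base axis. Payload 10.4 kg.
Tool frame: the origin (TCP) lies at the very end of the fingers, on their centre line; the grasp point (between the pads) lies 19 mm behind it (grasp_offset is the distance from the TCP to the grasp point, in m); z points along the fingers, y is the line along which they close (so a half turn about z gives the same grasp; the last joint's range is limited). The gripper opens to 85 mm and grips with 20 to 120 N. Pads are 22 mm wide; open, the fingers measure 114 mm over their backs; the gripper's body (76 mm by 85 mm) begins 54 mm behind the grasp point. The pads swing forward as they close: fully open they stand 13 mm farther back than shut.
Start: joints at [1.236, 0.332, -0.065, 1.46, 0.022, 1.35, -0.088], TCP at [0.192, -0.595, 0.231] pointing down, gripper open.
Joint ranges: [-2.6, 2.6], [-0.5, 2.12], [-1.47, 1.34], [0.16, 2.42], [-1.27, 4.41], [0.06, 2.06], [-2.6, 2.6]. Speed limits (rad/s): [2.22, 2.22, 2.79, 2.79, 3.14, 3.14, 3.14].

### API

Orientations are given as a unit quaternion [x, y, z, w].
In Python, from workcell import * gives the robot as it stands.
- The arm moves only by the tool jog_arm, never from a script. Its argument "plan" is a list of rows, each a list of 3 entries, a list of its own where there are three numbers: the turn, a rotation vector about the tool's x, y, z in rad, then the shift along the tool's x, y, z in m, then the finger opening in m, from 0 to 0.0854. A call has 1 to 8 rows; each row is the pose to reach, as a shift and turn from the pose commanded when the call began, along the tool's axes at that moment; what a row does not reach only later rows make up. A row lasts 1/12 s, in which the tool goes at most 41.7 mm and 7.16 degrees, less where a joint would pass 70% of its speed; a pose out of reach is approached as far as the arm can. A call with a gripper value outside its range is refused whole. The fingers move at their own pace and stop on an object; "force" is the grip in N (left out, the last holds). Time passes only in rows, so rows that repeat a pose let the fingers close. It gives the time, the measured TCP pose, the force, the opening and the grip force at its end, in the units of the state.
- get_obs(): the state, without advancing time (a new reading comes with each control period).
- camera(name): name is "scene" or "top" or "wrist"; returns a dict with "img" (384x512x3 uint8, red, green, blue), "mtx" (3x3 intrinsics, pixels), "extrinsics" (4x4, takes a point from camera to world coordinates). Camera axes: x right, y down, z forward; pixel columns grow to the right and rows downward; lengths in m; the calibration is good to about 2 mm. The wrist camera is an equidistant fisheye: a pixel r from the principal point sees the ray r / f radians off the axis. A picture is of the moment at which its call begins. There is no depth.
- hand_in(): hands the job in; it is judged then, once.
The state is a dict: "clock": time; "joint_pos": joint angles; "joint_velocities": joint speeds; "tau": joint torques, N m; "position": TCP position; "ee_rot": TCP orientation; "ft_force": force on the tool from outside, world axes, zero at the start; "torque": the same for the moment, N m; "grip_width": opening from 0.0 (shut) to 1.0 (fully open); "grasp_force": force on a finger pad.
Only numpy, scipy, OpenCV 4.12 (cv2) and the standard library are available. Lean on these libraries where they do the work, as an engineer would, in place of code of your own. Each camera call takes 0.05 s, during which the arm holds its last target. There are 200 camera calls.

### The job

The focus of the stand loupe is set and must be locked. Put the steel stop pin all the way down into the hole in the loupe's base just to the right of the focus lever (seen from the barrel looking out along the lever), so the barrel is held still while the ring is turned, let go of the pin, then turn the knurled lock ring clockwise (seen from above) until it is snug against the housing and the lever bears firmly on the pin, without forcing it. Leave the pin in place, the focus on its mark, and the other things on the table where they are.

Things in the scene. Friction and masses are not known exactly. Their poses are not given: they have to be found in the camera images.
- loupe: Fixed stand loupe. Grey slab base 170 x 100 x 24 mm, x = -55 to +115, y = -50 to +50 mm; origin on the table under the vertical barrel axis, z up, x toward the white focus tick (110 mm out), y left. On it a dark fixed housing 48 mm across, height 34 to 52 mm (72 mm flange below), then the lock ring, then the black barrel 37 mm across up to height 97 mm.
- focus_barrel: Turning barrel with its lever; origin on its axis at table height, z up, x along the lever. Starts within 0.02 rad of the mark (loupe +x), turns easily (0.04 N m) and must always stay there (lever's ball within 14 mm of the mark's line). The ring's thread drags it with 0.15 N m: unless the lever is stopped it turns with the ring. With the pin in, the lever has 2 to 6 mm of play.
- lever_end (a point): Centre of the 15 mm black ball at the lever's end, 99 mm from the barrel axis, 36 mm above the table. The lever, a 10 mm round steel bar, leaves the barrel at height 83 mm, runs out to 40 mm from the axis, slopes down to height 36 mm at 52 mm and runs level (top at 41 mm) to the ball.
- lock_ring (a joint): Angle of the lock ring relative to the barrel, rad; 0 = hard against the housing (end of travel), starts at -1.0 to -0.6, grows clockwise seen from above. Free turning takes 0.15 N m. Snug is 0.6 to 1.0 N m at the end of travel: the lever then bears on the pin, 80 mm from the axis, with 7 to 12 N (5 N is the least; more than 20 N, 1.6 N m, is forcing it).
- ring_center (a point): Centre of the knurled aluminium lock ring, on the barrel axis, 62 mm above the table. The ring is 56 mm in diameter and 20 mm high (height 52 to 72 mm); grip it across its diameter with the fingers pointing down on either side of the barrel, clear of the lever above it.
- pin_hole_right (a point): Centre of the mouth (slab top, 24 mm high) of the right-hand pin hole: 80 mm from the axis along the mark direction and 13.5 mm to its right (loupe -y). 11.5 mm diameter, 20 mm deep, 1.5 mm chamfer. The pin goes here: it stops the lever from swinging clockwise.
- pin_hole_left (a point): The same for the left-hand hole, 13.5 mm to the left (loupe +y). Of no use for tightening.
- pin_rest: Fixed pale wooden block 64 x 64 x 30 mm, origin under its centre; a 13 mm hole, 20 mm deep, in its middle holds the stop pin at the start.
- stop_pin: Loose steel pin, 60 g, 76 mm long, standing upright; origin at the centre of its lower end, z up. Shank 10 mm in diameter, 2 mm chamfer at the foot; dark head 16 mm in diameter, 46 to 76 mm above the origin: grip it there. Fully home the origin is 20 mm below the hole's mouth.
- soap: Bar of soap in a paper band, 53 x 78 x 25 mm, loose, near the loupe; origin under its centre. Leave alone.
- balm_tin: Round tin, 54 mm across, 21 mm high, loose; origin under its centre. Leave alone.
- price_card: Small card in a wooden block, 20 x 75 x 61 mm, loose; origin under its centre. Leave alone.

How it is judged:
On the way, in this order (a step that is already met when the one before it is completed fails the run):
1. the stop pin is fully down in the right-hand hole and let go, the ring still loose (horizontal distance between stop_pin and pin_hole_right below 0.004 m and z of stop_pin in the frame of pin_hole_right below -0.016 m and angle between stop_pin's own z axis and vertical below 0.2 rad and contact force between the fingers and stop_pin below 0.1 N and value of joint lock_ring below -0.3 rad), for 0.2 s.
2. the ring is at the end of its travel and the lever bears on the seated pin with more than 5 N (horizontal distance between stop_pin and pin_hole_right below 0.004 m and z of stop_pin in the frame of pin_hole_right below -0.016 m and angle between stop_pin's own z axis and vertical below 0.2 rad and y of lever_end in the frame of loupe between -0.014 and 0.014 m and value of joint lock_ring above -0.04 rad and contact force between stop_pin and focus_barrel above 5 N), for 0.1 s.
At the end, for the whole second after the job is handed in: The stop pin stands in the right-hand hole (within 4 mm of its centre, at least 16 mm deep, tilted less than 0.2 rad) at rest, the lock ring is within 0.06 rad of its end of travel, and the lever's ball is within 14 mm of the focus mark's line (horizontal distance between stop_pin and pin_hole_right below 0.004 m and z of stop_pin in the frame of pin_hole_right below -0.016 m and angle between stop_pin's own z axis and vertical below 0.2 rad and y of lever_end in the frame of loupe between -0.014 and 0.014 m and value of joint lock_ring above -0.06 rad and linear speed of stop_pin below 0.02 m/s); the robot touches nothing.
It fails at once if the barrel is turned: the lever's ball is more than 14 mm to the side of the focus mark's line (y of lever_end in the frame of loupe above 0.014 m or y of lever_end in the frame of loupe below -0.014 m).
It fails at once if the ring is forced: the lever bears on the pin with more than 20 N (contact force between stop_pin and focus_barrel above 20 N).
It fails at once if a bystander is moved more than 20 mm (distance of any of soap, balm_tin, price_card from where it was at the start of the episode above 0.02 m).
It also fails if it takes over 72 s, if anything falls off the work surface, if the arm or the gripper's body presses on something with over 40 N, if the wrist force passes 120 N, or if a joint passes its speed limit or range.

## Working session

There is one attempt and no reset: what is moved stays moved. The work goes in short steps, Python scripts to look and compute and a tool call to move; the robot and the scene stay as the last step left them, time stands still between calls to the robot, and variables do not carry over. Pictures are saved under pics/ and viewed, at most 10 in all, crops included, and the job is handed in when it is done.

Besides the shell and the picture viewer there is one more tool, called after "Request:" as name([rows], argument=value, ...), one row to a line, values as JSON. jog_arm: Moves the arm, as the interface text tells. Its arguments: {"type":"object","properties":{"plan":{"type":"array"},"force":{"type":"number"}},"required":["plan"]}

```bash
ls; mkdir -p pics
python3 - <<'E'
from workcell import *
import cv2,numpy as np
o=get_obs(); print({k:np.round(v,3) for k,v in o.items()})
for n in ["scene","top"]:
    c=camera(n); cv2.imwrite(f"pics/{n}0.png",c["img"][:,:,::-1]); np.savez(f"pics/{n}0.npz",**c)
    print(n,np.round(c["mtx"],1).tolist(),np.round(c["extrinsics"],3).tolist())
a=cv2.imread("pics/top0.png");cv2.imwrite("pics/top0b.png",cv2.resize(a,(800,600)))
a=cv2.imread("pics/scene0.png");cv2.imwrite("pics/scene0b.png",cv2.resize(a,(800,600)))
E
```

```text
pics
{'clock': np.float64(0.0), 'joint_pos': array([ 1.236,  0.333, -0.065,  1.461,  0.022,  1.35 , -0.089]), 'joint_velocities': array([ 0.001,  0.001,  0.   , -0.   , -0.   , -0.002, -0.001]), 'tau': array([-1.0000e-03, -6.2544e+01,  4.9000e-02, -3.9162e+01,  1.6000e-02,
        1.0000e-02, -0.0000e+00]), 'position': array([ 0.192, -0.595,  0.23 ]), 'ee_rot': array([ 0.988,  0.155, -0.   , -0.001]), 'ft_force': array([-0.022,  0.483, -0.388]), 'torque': array([-0.051,  0.016,  0.019]), 'grasp_force': np.float64(0.0), 'grip_width': np.float64(1.007)}
scene [[456.5, 0.0, 257.1], [0.0, 456.5, 190.4], [0.0, 0.0, 1.0]] [[-0.756, -0.389, 0.527, -0.045], [-0.655, 0.453, -0.605, 0.672], [-0.003, -0.802, -0.597, 0.728], [0.0, 0.0, 0.0, 1.0]]
top [[367.4, 0.0, 250.2], [0.0, 367.4, 188.8], [0.0, 0.0, 1.0]] [[-0.015, -0.996, 0.084, 0.417], [-1.0, 0.016, 0.01, -0.006], [-0.012, -0.084, -0.996, 1.093], [0.0, 0.0, 0.0, 1.0]]
```

View pics/top0b.png

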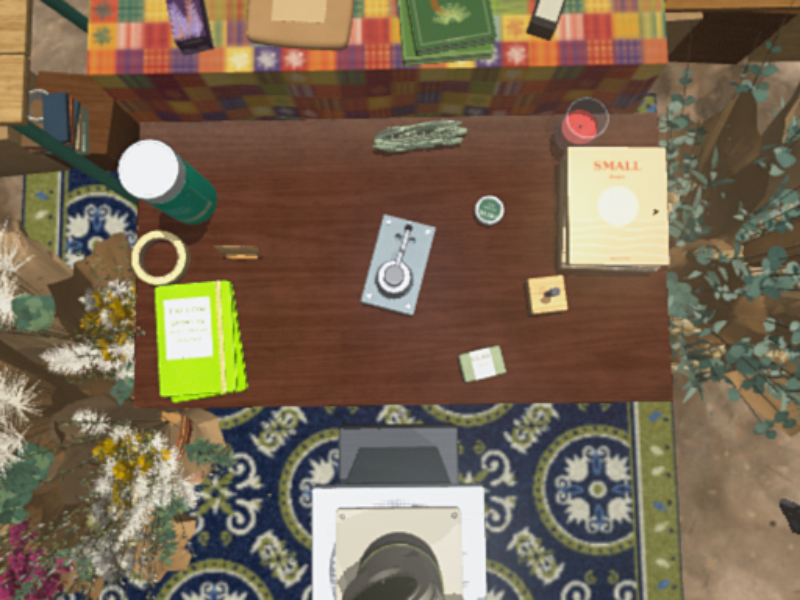

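View pics/scene0b.png

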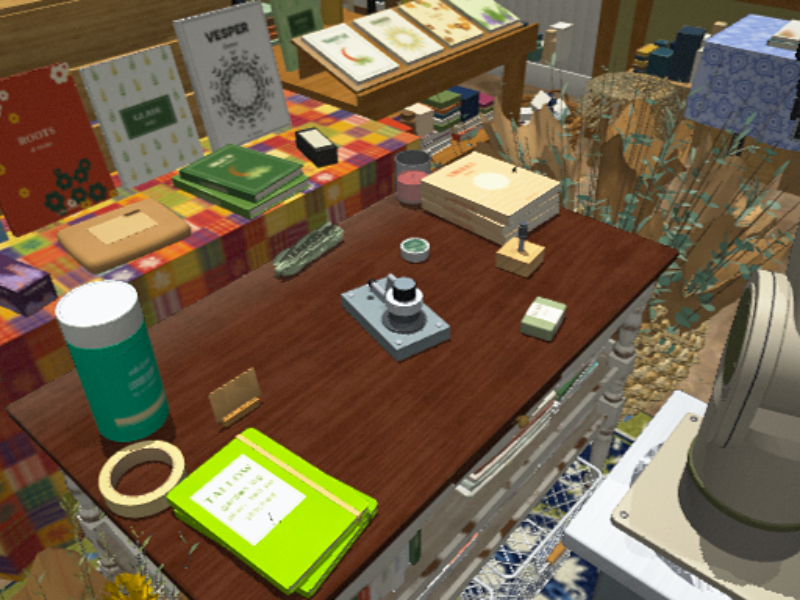

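The top view (800 px scale) shows the loupe slab centred near (398,265) with its lever pointing up and slightly right. The pin and its block are at (548,294), the soap at (482,363), the tin at (489,210) and the card at (238,252). Next I'll get coarse positions.

```bash
cat > h.py <<'E'
import cv2,numpy as np
def cast(c,uv,z):
    uv=np.atleast_2d(np.asarray(uv,float)); K,E=c["mtx"],c["extrinsics"]
    d=np.c_[(uv-K[:2,2])/K[0,0],np.ones(len(uv))]
    if c.get("fish",False):
        p=(uv-K[:2,2])/K[0,0]; r=np.linalg.norm(p,axis=1,keepdims=True)+1e-12
        d=np.c_[p/r*np.sin(r),np.cos(r)]
    d=d@E[:3,:3].T; o=E[:3,3]
    return o+d*((z-o[2])/d[:,2:])
def proj(c,P):
    P=np.atleast_2d(P); K,E=c["mtx"],c["extrinsics"]
    q=(P-E[:3,3])@E[:3,:3]; p=q[:,:2]/q[:,2:]
    if c.get("fish",False):
        r=np.linalg.norm(q[:,:2],axis=1,keepdims=True)+1e-12
        p=q[:,:2]/r*np.arctan2(r,q[:,2:])
    return p*K[0,0]+K[:2,2]
E
python3 - <<'E'
from h import *
c=dict(np.load("pics/top0.npz")); im=c["img"]
hsv=cv2.cvtColor(im,cv2.COLOR_RGB2HSV)
print(im[150,250],hsv[185,238],hsv[190,350],hsv[187,342])
roi=np.zeros(im.shape[:2],np.uint8); roi[130:205,225:285]=1
m=((hsv[...,0]>90)&(hsv[...,0]<125)&(hsv[...,2]>90)).astype(np.uint8)*roi
k,_=cv2.findContours(m,0,1); k=max(k,key=cv2.contourArea)
P=cast(c,k[:,0,:],0.024); r=cv2.minAreaRect((P[:,:2]*1000).astype(np.float32)); print("slab",r,cv2.boxPoints(r))
roi[:]=0; roi[170:205,330:370]=1
m=((hsv[...,0]<30)&(hsv[...,2]>140)).astype(np.uint8)*roi
k,_=cv2.findContours(m,0,1); k=max(k,key=cv2.contourArea)
P=cast(c,k[:,0,:],0.03); r=cv2.minAreaRect((P[:,:2]*1000).astype(np.float32)); print("block",r)
print("pin head?",cast(c,[[548/1.5625,294/1.5625]],.07), "barrel",cast(c,[[397/1.5625,272/1.5625]],.097))
E
```

```text
[180 195 198] [ 99  25 203] [ 17 106 149] [ 21 102 236]
slab ((565.40966796875, -7.88983154296875), (100.57109069824219, 171.5576629638672), 74.33273315429688) [[469.23822  -33.142467]
 [634.4218   -79.47168 ]
 [661.5811    17.362804]
 [496.39752   63.692017]]
block ((504.8885803222656, -284.1222839355469), (66.70167541503906, 66.69905853271484), 5.770229816436768)
pin head? [[ 0.50063198 -0.27506798  0.07      ]] barrel [[ 0.54122254 -0.00648587  0.097     ]]
```

Request:
jog_arm([
  [[0, 0, 0.05], [0.036, -0.019, 0], 0.085],
  [[0, 0, 0.1], [0.072, -0.038, 0], 0.085],
  [[0, 0, 0.16], [0.108, -0.057, 0], 0.085],
  [[0, 0, 0.23], [0.144, -0.077, 0], 0.085],
  [[0, 0, 0.3], [0.18, -0.096, 0], 0.085],
  [[0, 0, 0.37], [0.216, -0.115, 0], 0.085],
  [[0, 0, 0.44], [0.252, -0.135, 0], 0.085],
  [[0, 0, 0.51], [0.288, -0.154, 0], 0.085],
])

```text
clock: 0.77
position: [0.4195, -0.3581, 0.2312]
ee_rot: [0.995, -0.101, -0.0, -0.0]
ft_force: [1.3, -0.2, 0.5]
grip_width: 0.995
grasp_force: 0.0
```

Run:
```python
from workcell import *
import cv2,numpy as np
c=camera("wrist"); cv2.imwrite("pics/w1.png",c["img"][:,:,::-1]); np.savez("pics/w1.npz",fish=True,**c)
o=get_obs(); print(np.round(c["mtx"],1).tolist(),np.round(c["extrinsics"],3).tolist(),np.round(o["joint_pos"],2),o["position"],o["ee_rot"])
```

```text
[[297.3, 0.0, 251.9], [0.0, 297.3, 193.0], [0.0, 0.0, 1.0]] [[-0.201, -0.945, -0.258, 0.483], [-0.98, 0.194, 0.054, -0.371], [-0.001, 0.263, -0.965, 0.374], [0.0, 0.0, 0.0, 1.0]] [ 0.82  0.18 -0.24  1.65  0.04  1.31 -1.2 ] [ 0.42618913 -0.35041412  0.23127982] [ 0.99504018 -0.09945095  0.00119469 -0.00176422]
```

View pics/w1.png

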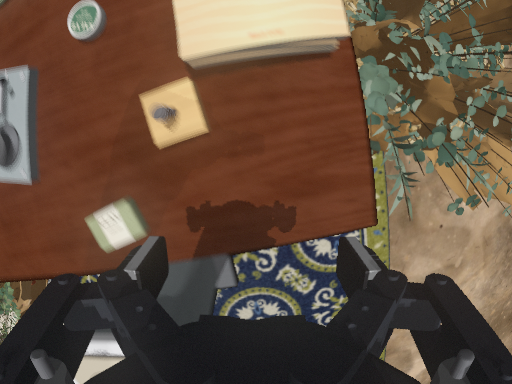

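The wrist view shows the block at about (173,113) with the pin head at (165,116). The tin is at (86,19), the soap at (118,224) and the slab's edge at the left. I'll measure the pin from this image, then move closer.

Run:
```python
from h import *
c=dict(np.load("pics/w1.npz")); hsv=cv2.cvtColor(c["img"],cv2.COLOR_RGB2HSV)
roi=np.zeros(hsv.shape[:2],np.uint8); roi[70:155,130:215]=1
m=((hsv[...,2]>150)).astype(np.uint8)*roi
k,_=cv2.findContours(m,0,1); k=max(k,key=cv2.contourArea)
P=cast(c,k[:,0,:],0.03); r=cv2.minAreaRect((P[:,:2]*1000).astype(np.float32)); print("block",r)
h=cv2.convexHull(k); mm=np.zeros_like(m); cv2.fillPoly(mm,[h],1)
d=(mm>0)&(hsv[...,2]<120); d=cv2.erode(mm,np.ones((9,9)))*d.astype(np.uint8); ys,xs=np.nonzero(d); print(len(xs),xs.min(),xs.max(),ys.min(),ys.max())
print(cast(c,[[158,110]],.086))
```

```text
block ((505.7743225097656, -279.8318786621094), (70.84013366699219, 67.67874145507812), 5.197373390197754)
115 155 175 108 118
[[ 0.50801976 -0.28095404  0.086     ]]
```

Request:
jog_arm([
  [[0, 0, 0.03], [0.012, -0.032, 0.01], 0.085],
  [[0, 0, 0.07], [0.025, -0.065, 0.02], 0.085],
  [[0, 0, 0.07], [0.037, -0.097, 0.03], 0.085],
  [[0, 0, 0.07], [0.037, -0.097, 0.03], 0.085],
  [[0, 0, 0.07], [0.037, -0.097, 0.03], 0.085],
  [[0, 0, 0.07], [0.037, -0.097, 0.03], 0.085],
])

```text
clock: 1.32
position: [0.4735, -0.2728, 0.2012]
ee_rot: [0.991, -0.134, -0.0, 0.0]
ft_force: [-0.8, -1.1, 0.6]
grip_width: 0.994
grasp_force: 0.0
```

```bash
cat > snap.py <<'E'
import sys
from workcell import *
from h import *
def snap(name,n="wrist"):
    c=camera(n); c["fish"]=(n=="wrist"); cv2.imwrite(f"pics/{name}.png",c["img"][:,:,::-1]); np.savez(f"pics/{name}.npz",**c); return c
E
python3 - <<'E'
from snap import *
c=snap("w2"); o=get_obs(); print(o["position"],o["ee_rot"],c["extrinsics"][:3,3])
print(proj(c,[[.505,-.281,.086],[.505,-.281,.03]]))
E
```

```text
[ 0.47332063 -0.2734354   0.20138781] [ 9.90936674e-01 -1.34329514e-01 -1.03631154e-04  2.80782369e-04] [ 0.53612772 -0.2896327   0.34349158]
[[251.97242832 150.81508874]
 [251.98545761 144.23837241]]
```

View pics/w2.png

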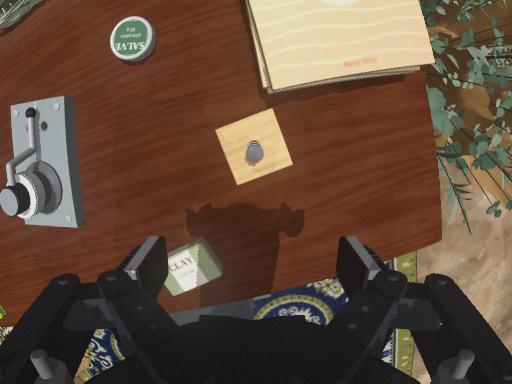

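The pin head is seen nearly end-on at about (255,152) on the block (254,147). The loupe is at the left, with the ring at about (35,190) and the lever ball at (31,113).

Run:
```python
from h import *
c=dict(np.load("pics/w2.npz")); im=c["img"]; hsv=cv2.cvtColor(im,cv2.COLOR_RGB2HSV)
roi=np.zeros(hsv.shape[:2],np.uint8); roi[100:190,205:300]=1
m=((hsv[...,2]>150)).astype(np.uint8)*roi
k,_=cv2.findContours(m,0,1); k=max(k,key=cv2.contourArea)
P=cast(c,k[:,0,:],0.03); print("block",cv2.minAreaRect((P[:,:2]*1000).astype(np.float32)))
s=cv2.resize(im[125:175,225:290],None,fx=10,fy=10,interpolation=cv2.INTER_CUBIC); cv2.imwrite("pics/w2c.png",s[:,:,::-1])
```

```text
block ((501.95318603515625, -282.3577880859375), (64.8873519897461, 64.8168716430664), 5.570888519287109)
```

View pics/w2c.png

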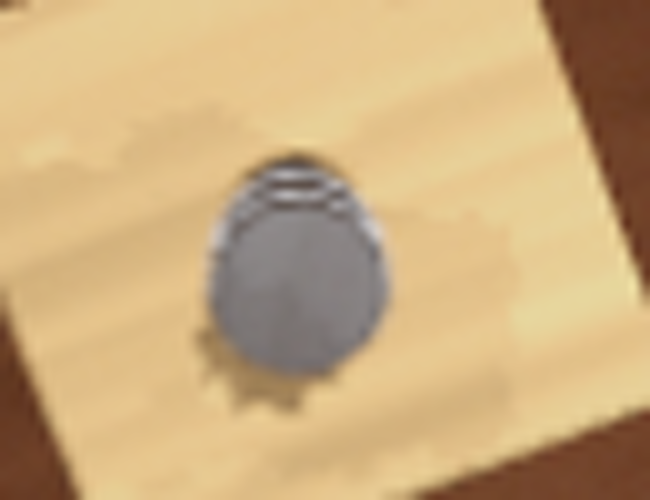

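Request:
jog_arm([
  [[0, 0, 0], [0.03, 0.001, 0.02], 0.05],
  [[0, 0, 0], [0.03, 0.001, 0.055], 0.05],
  [[0, 0, 0], [0.03, 0.001, 0.09], 0.05],
  [[0, 0, 0], [0.03, 0.001, 0.12], 0.05],
  [[0, 0, 0], [0.03, 0.001, 0.14], 0.05],
  [[0, 0, 0], [0.03, 0.001, 0.146], 0.05],
  [[0, 0, 0], [0.03, 0.001, 0.146], 0.05],
  [[0, 0, 0], [0.03, 0.001, 0.146], 0.05],
])

```text
clock: 2.03
position: [0.5029, -0.2822, 0.0565]
ee_rot: [0.991, -0.134, 0.001, 0.0]
ft_force: [0.3, -0.1, 0.3]
grip_width: 0.585
grasp_force: 0.0
```

Request:
jog_arm([
  [[0, 0, 0], [0, 0, 0], 0.02],
  [[0, 0, 0], [0, 0, 0], 0.01],
  [[0, 0, 0], [0, 0, 0], 0.01],
  [[0, 0, 0], [0, 0, 0], 0.01],
  [[0, 0, 0], [0, 0, 0], 0.01],
  [[0, 0, 0], [0, 0, 0], 0.01],
], force=30)

```text
clock: 2.53
position: [0.5035, -0.2815, 0.0567]
ee_rot: [0.991, -0.134, 0.001, 0.001]
ft_force: [-1.2, -0.1, 6.0]
grip_width: 0.176
grasp_force: 29.7
```

Request:
jog_arm([
  [[0, 0, 0], [0, 0, -0.02], 0.01],
  [[0, 0, 0], [0, 0, -0.05], 0.01],
  [[0, 0, 0], [0, 0, -0.08], 0.01],
  [[0, 0, 0], [0, 0, -0.1], 0.01],
  [[0, 0, 0], [0, -0.02, -0.105], 0.01],
  [[0, 0, 0], [0.005, -0.05, -0.105], 0.01],
  [[0, 0, 0], [0.01, -0.085, -0.105], 0.01],
  [[0, 0, 0], [0.012, -0.12, -0.105], 0.01],
])

```text
clock: 3.2
position: [0.5466, -0.1678, 0.1608]
ee_rot: [0.991, -0.134, 0.0, 0.0]
ft_force: [1.4, -0.1, -0.8]
grip_width: 0.178
grasp_force: 29.7
```

Request:
jog_arm([
  [[0, 0, 0], [0.002, -0.035, 0], 0.01],
  [[0, 0, 0], [0.004, -0.07, 0], 0.01],
  [[0, 0, 0], [0.006, -0.1, 0], 0.01],
  [[0, 0, 0], [0.008, -0.115, 0], 0.01],
  [[0, 0, 0], [0.008, -0.115, 0], 0.01],
  [[0, 0, 0], [0.008, -0.115, 0], 0.01],
  [[0, 0, 0], [0.008, -0.115, 0], 0.01],
  [[0, 0, 0], [0.008, -0.115, 0], 0.01],
])

```text
clock: 3.87
position: [0.5839, -0.0614, 0.1603]
ee_rot: [0.991, -0.135, -0.0, 0.0]
ft_force: [0.2, -0.4, -0.3]
grip_width: 0.178
grasp_force: 29.7
```

Run:
```python
from snap import *
c=snap("w3"); o=get_obs(); print(o["position"],o["ee_rot"],c["extrinsics"][:3,3],np.round(o["joint_pos"],2),o["ft_force"])
s=cv2.resize(c["img"],(800,600),interpolation=cv2.INTER_CUBIC); cv2.imwrite("pics/w3b.png",s[:,:,::-1])
```

```text
[ 0.58392642 -0.06124929  0.16033312] [ 9.90885936e-01 -1.34703255e-01 -4.63032747e-06  3.09488938e-04] [ 0.64638765 -0.07828206  0.30265842] [ 0.37  0.33 -0.42  1.64  0.14  1.2  -1.92] [ 0.29292092  0.33941237 -1.48744543]
```

View pics/w3b.png

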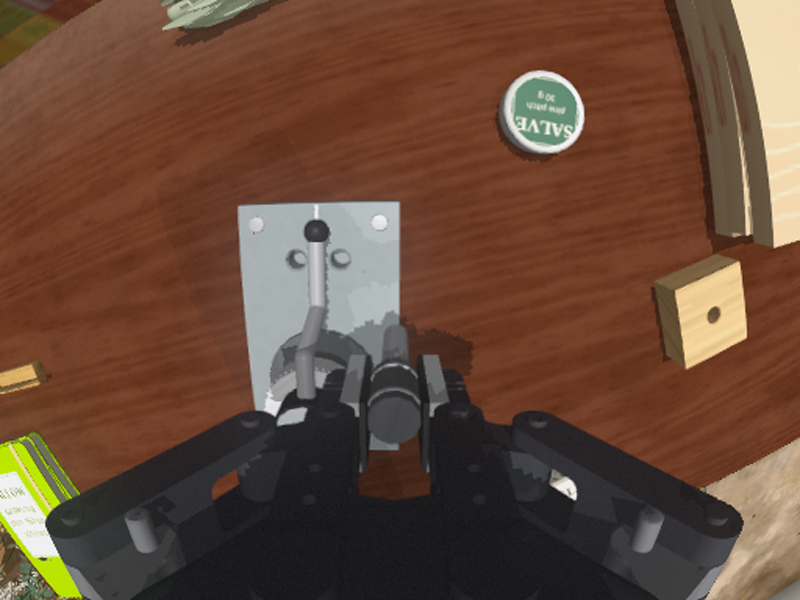

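The holes show clearly: left at (296,258) and right at (341,258), with the lever between them and the ball at (316,231). The pin is held upright with its foot near (396,330). Now I'll measure the hole against the pin foot.

Run:
```python
from h import *
c=dict(np.load("pics/w3.npz")); im=c["img"]; g=cv2.cvtColor(im,cv2.COLOR_RGB2GRAY)
hsv=cv2.cvtColor(im,cv2.COLOR_RGB2HSV)
def fit(uv,z):
    P=cast(c,uv,z)[:,:2]*1000; return cv2.minEnclosingCircle(P.astype(np.float32))
print(g[158:174,210:228])
print(g[158:174,180:200])
# slab edges: right edge & top edge rows
roi=np.zeros(g.shape,np.uint8); roi[115:225,140:265]=1
m=((hsv[...,1]<90)&(g>90)).astype(np.uint8)*roi
def edge(col_or,rng,f):
    return np.array([f(i) for i in rng],float)
R=np.array([[np.nonzero(m[r])[0].max()+.5,r] for r in range(140,190)],float)
L=np.array([[np.nonzero(m[r])[0].min()-.5,r] for r in range(140,200)],float)
T=np.array([[u,np.nonzero(m[:,u])[0].min()-.5] for u in range(160,250)],float)
for n,e in zip("RLT",(R,L,T)):
    P=cast(c,e,.024)[:,:2]*1000; l=cv2.fitLine(P.astype(np.float32),cv2.DIST_HUBER,0,.01,.01).ravel(); print(n,l,np.degrees(np.arctan2(l[1],l[0])))
p=np.array([.5839,-.0614,.1603])
print("pred foot,headtop",proj(c,[p+[0,0,-.0465],p+[0,0,.0295]]))
print("col edges of shank",g[205:222,240:266])
```

```text
[[176 175 176 176 175 171 170 171 172 173 176 176 176 177 176 178 177 177]
 [177 177 176 173 166 148 140 138 142 153 163 172 176 176 177 177 176 177]
 [176 175 167 144 130 128 123 123 125 128 133 152 171 176 176 177 176 177]
 [175 167 137 103 121 118 125 139 140 142 145 145 152 171 176 176 176 175]
 [170 144 122  98 127 140 154 177 176 177 177 167 147 156 173 176 176 176]
 [161 133  97 105 158 177 177 176 177 178 178 178 167 149 165 176 176 176]
 [150 132  84  96 147 176 177 177 178 178 178 177 173 156 159 176 176 176]
 [149 133  77  92 136 170 177 177 177 178 178 178 174 160 159 176 177 176]
 [146 135  80  82  98 140 173 177 178 177 178 178 175 156 150 173 177 176]
 [152 139  93  86  89 112 148 164 171 174 174 167 159 134 143 173 177 177]
 [161 143 111  89  89  91  98 122 141 149 149 131 119 122 152 175 176 177]
 [165 148 126  98  90  93  92  96  95  95  94  99 121 151 169 176 176 176]
 [174 161 149 127 107  97  93  94  95  95 100 120 144 164 173 176 176 177]
 [165 172 159 153 140 127 117 115 113 122 122 137 162 171 175 176 175 175]
 [155 175 170 163 161 154 148 146 144 152 150 154 
[... 2935 characters left out ...]
99 100 100
   96  92  77  60  55  51  55  54]
 [130 129 130 130 129 112  95  94  96  97 101 102 101 101 101 100  99  98
   97  94  77  60  55  54  54  53]
 [129 128 128 130 130 109  92  94  97  99 100 102 103 100  99 100 100 100
   96  91  79  62  55  56  58  56]
 [128 128 129 129 129 107  92  94  94  98 101 102 102 101  97  98  99  98
   96  94  80  63  58  57  57  56]
 [128 128 128 129 124 103  89  94  96  97 102 102 102 101  99 100  99  99
   95  92  80  63  56  55  53  53]
 [128 127 128 127 120 102  91  95  95  98 101 102 102 102  98  99  98  99
   97  92  81  63  54  52  53  52]
 [127 128 129 128 122 101  91  94  95  98 100 101 101  99  98  99  98  98
   97  94  83  63  51  52  49  52]]
```

Run:
```python
from h import *
c=dict(np.load("pics/w3.npz"))
print(cast(c,[[217.4,165.6],[189.5,165.8]],.024)*1000, cast(c,[[252.9,212.0]],.1138)*1000)
print(proj(c,[[.6085,-.0329,.024]]))
```

```text
[[608.12549921 -33.45637861  24.        ]
 [615.49013088  -7.22605794  24.        ]] [[583.87213462 -61.60247717 113.8       ]]
[[216.73419788 165.38633944]]
```

Request:
jog_arm([
  [[0, 0, 0], [0.008, -0.017, 0], 0.01],
  [[0, 0, 0], [0.016, -0.033, 0], 0.01],
  [[0, 0, 0], [0.016, -0.0335, 0.02], 0.01],
  [[0, 0, 0], [0.016, -0.0335, 0.045], 0.01],
  [[0, 0, 0], [0.016, -0.0335, 0.06], 0.01],
  [[0, 0, 0], [0.016, -0.0335, 0.064], 0.01],
  [[0, 0, 0], [0.016, -0.0335, 0.064], 0.01],
  [[0, 0, 0], [0.016, -0.0335, 0.064], 0.01],
])

```text
clock: 4.58
position: [0.6089, -0.0323, 0.0972]
ee_rot: [0.991, -0.134, 0.0, 0.0]
ft_force: [-0.2, -0.1, 0.4]
grip_width: 0.172
grasp_force: 29.7
```

Run:
```python
from snap import *
c=snap("w4"); o=get_obs(); p=o["position"];print(p,o["ee_rot"],o["ft_force"])
q=proj(c,[p+[0,0,-.0465],[.6081,-.0334,.024]]); print(q)
x,y=q[1].astype(int)
s=cv2.resize(c["img"][y-40:y+35,x-50:x+50],None,fx=8,fy=8,interpolation=cv2.INTER_CUBIC); cv2.imwrite("pics/w4c.png",s[:,:,::-1]); print(x-50,y-40)
```

```text
[ 0.60923872 -0.03209932  0.09767687] [ 9.90977450e-01 -1.34025467e-01  9.31865777e-04 -1.50541544e-05] [ 0.13359415 -0.22071685 -0.32205614]
[[252.29204679 211.96897092]
 [254.33613065 201.31505584]]
204 161
```

View pics/w4c.png

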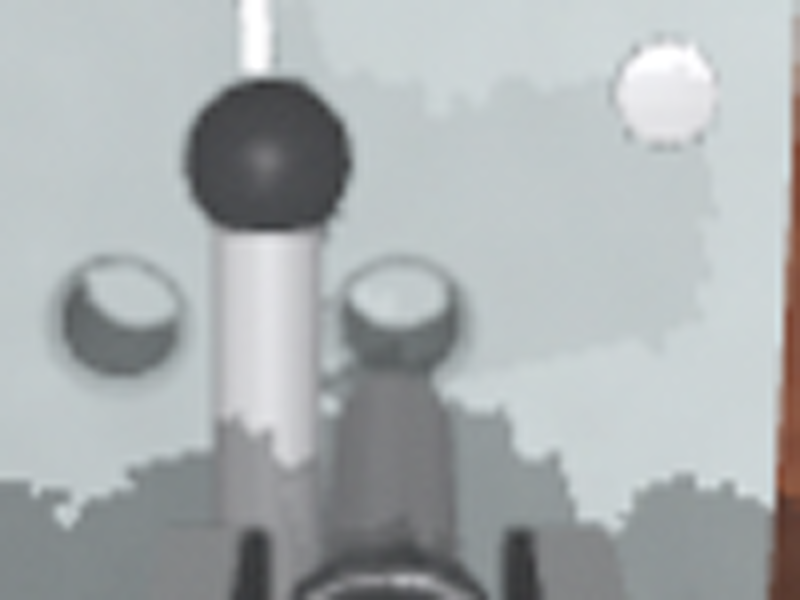

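The right hole's centre is at crop (401,317) and the pin foot at (399,375). That puts the foot about 0.6 mm ahead of the hole and within 0.4 mm sideways, so the chamfers will capture it. I'll lower it now.

Request:
jog_arm([
  [[0, 0, 0], [-0.0005, 0.0003, 0.01], 0.01],
  [[0, 0, 0], [-0.0005, 0.0003, 0.018], 0.01],
  [[0, 0, 0], [-0.0005, 0.0003, 0.024], 0.01],
  [[0, 0, 0], [-0.0005, 0.0003, 0.028], 0.01],
  [[0, 0, 0], [-0.0005, 0.0003, 0.032], 0.01],
  [[0, 0, 0], [-0.0005, 0.0003, 0.036], 0.01],
  [[0, 0, 0], [-0.0005, 0.0003, 0.036], 0.01],
  [[0, 0, 0], [-0.0005, 0.0003, 0.036], 0.01],
])

```text
clock: 5.3
position: [0.6079, -0.0323, 0.0599]
ee_rot: [0.991, -0.134, -0.0, 0.0]
ft_force: [0.8, -1.8, -1.9]
grip_width: 0.177
grasp_force: 29.6
```

Request:
jog_arm([
  [[0, 0, 0], [0, 0, 0.003], 0.01],
  [[0, 0, 0], [0, 0, 0.006], 0.01],
  [[0, 0, 0], [0, 0, 0.008], 0.01],
  [[0, 0, 0], [0, 0, 0.01], 0.01],
  [[0, 0, 0], [0, 0, 0.01], 0.01],
])

```text
clock: 5.72
position: [0.6084, -0.0322, 0.0508]
ee_rot: [0.991, -0.134, 0.001, 0.0]
ft_force: [1.0, -3.2, 4.7]
grip_width: 0.173
grasp_force: 30.4
```

Request:
jog_arm([
  [[0, 0, 0], [0, 0, 0], 0.03],
  [[0, 0, 0], [0, 0, 0], 0.035],
  [[0, 0, 0], [0, 0, 0], 0.035],
  [[0, 0, 0], [0, 0, 0], 0.035],
  [[0, 0, 0], [0, 0, -0.01], 0.035],
  [[0, 0, 0], [0, 0, -0.025], 0.035],
  [[0, 0, 0], [0, 0, -0.05], 0.035],
  [[0, 0, 0], [0, 0, -0.07], 0.035],
])

```text
clock: 6.38
position: [0.608, -0.0316, 0.1222]
ee_rot: [0.991, -0.134, 0.0, -0.0]
ft_force: [0.4, -0.2, 1.1]
grip_width: 0.414
grasp_force: 0.0
```

Request:
jog_arm([
  [[0, 0, 0], [-0.01, 0, -0.03], 0.085],
  [[0, 0, 0], [-0.03, 0, -0.06], 0.085],
  [[0, 0, 0], [-0.045, 0, -0.08], 0.085],
  [[0, 0, 0], [-0.045, 0, -0.08], 0.085],
  [[0, 0, 0], [-0.045, 0, -0.08], 0.085],
  [[0, 0, 0], [-0.045, 0, -0.08], 0.085],
])

```text
clock: 6.88
position: [0.5645, -0.0201, 0.2003]
ee_rot: [0.991, -0.134, -0.0, 0.0]
ft_force: [-0.3, -0.0, -0.6]
grip_width: 0.996
grasp_force: 0.0
```

Run:
```python
from snap import *
c=snap("w5"); o=get_obs(); p=o["position"];print(p,o["ee_rot"],o["ft_force"],o["grip_width"],c["extrinsics"][:3,3])
q=proj(c,[[.535,.0013,.097],[.535,.0013,.072],[.6086,-.033,.080],[.6086,-.033,.087]]); print(q)
x,y=q[1].astype(int)
s=cv2.resize(c["img"][60:270,130:380],None,fx=2.85,fy=2.85,interpolation=cv2.INTER_CUBIC); cv2.imwrite("pics/w5c.png",s[:,:,::-1])
```

```text
[ 0.56439136 -0.02019395  0.19961634] [ 9.91007639e-01 -1.33804206e-01 -5.31885522e-04  1.04783275e-04] [ 0.04709259  0.06415508 -0.79340977] 0.9910636278243331 [ 0.62700161 -0.03694894  0.34264654]
[[238.07973651 227.62318118]
 [239.22679353 218.00083371]
 [253.30309229 135.12985778]
 [253.33636189 135.70923164]]
```

View pics/w5c.png

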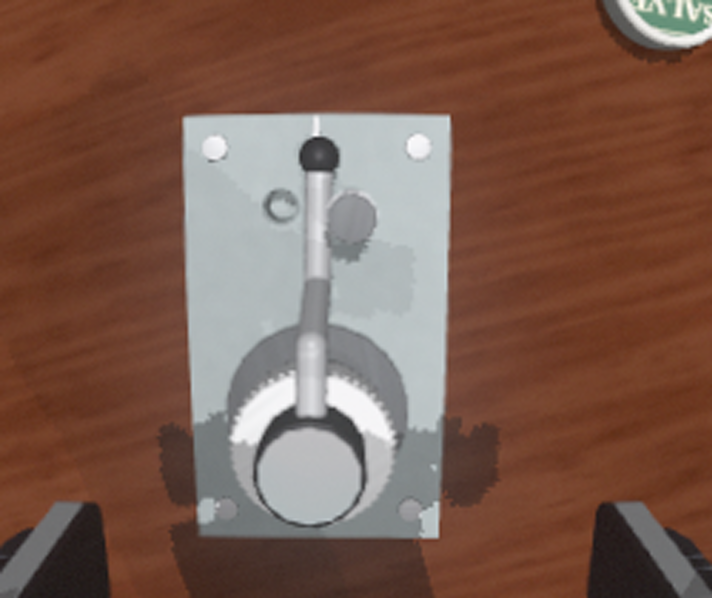

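The pin stands upright in the right hole, with its head at crop (351,217) where predicted. The barrel top is at (309,474), so the axis is near (0.5355, 0.001). I'll move over the ring, turned 0.7 rad counter-clockwise.

Request:
jog_arm([
  [[0, 0, -0.1], [-0.01, -0.004, 0], 0.085],
  [[0, 0, -0.2], [-0.02, -0.008, 0], 0.085],
  [[0, 0, -0.3], [-0.03, -0.012, 0], 0.085],
  [[0, 0, -0.4], [-0.0335, -0.0127, 0], 0.085],
  [[0, 0, -0.5], [-0.0335, -0.0127, 0], 0.085],
  [[0, 0, -0.6], [-0.0335, -0.0127, 0], 0.085],
  [[0, 0, -0.7], [-0.0335, -0.0127, 0], 0.085],
  [[0, 0, -0.7], [-0.0335, -0.0127, 0], 0.085],
])

```text
clock: 7.6
position: [0.5354, 0.001, 0.1991]
ee_rot: [0.976, 0.216, -0.001, -0.0]
ft_force: [0.1, -0.1, -0.8]
grip_width: 0.993
grasp_force: 0.0
```

Request:
jog_arm([
  [[0, 0, 0], [0, 0, 0], 0.085],
  [[0, 0, 0], [0, 0, 0.03], 0.085],
  [[0, 0, 0], [0, 0, 0.06], 0.085],
  [[0, 0, 0], [0, 0, 0.07], 0.085],
  [[0, 0, 0], [0, 0, 0.07], 0.085],
  [[0, 0, 0], [0, 0, 0.07], 0.085],
])

```text
clock: 8.1
position: [0.5357, 0.0013, 0.1307]
ee_rot: [0.977, 0.214, -0.0, -0.0]
ft_force: [1.0, 0.4, 1.2]
grip_width: 0.998
grasp_force: 0.0
```

Run:
```python
from snap import *
o=get_obs(); c=snap("w6"); p=o["position"];q=o["ee_rot"];print(p,q,2*np.arctan2(q[1],q[0]),o["ft_force"],o["torque"],np.round(o["joint_pos"],2))
s=cv2.resize(c["img"],(800,600),interpolation=cv2.INTER_CUBIC); cv2.imwrite("pics/w6b.png",s[:,:,::-1])
print(proj(c,[[.5355,.001,.097]])*1.5625)
```

```text
[0.53571677 0.00132646 0.13065772] [ 9.76922824e-01  2.13592256e-01 -3.12014599e-04 -2.16671804e-04] 0.43050123948446223 [1.04279938 0.40642838 1.21900393] [ 0.00844612 -0.03727853 -0.01108618] [ 0.38  0.27 -0.53  1.8   0.15  1.12 -1.34]
[[397.62375199 344.00204468]]
```

View pics/w6b.png

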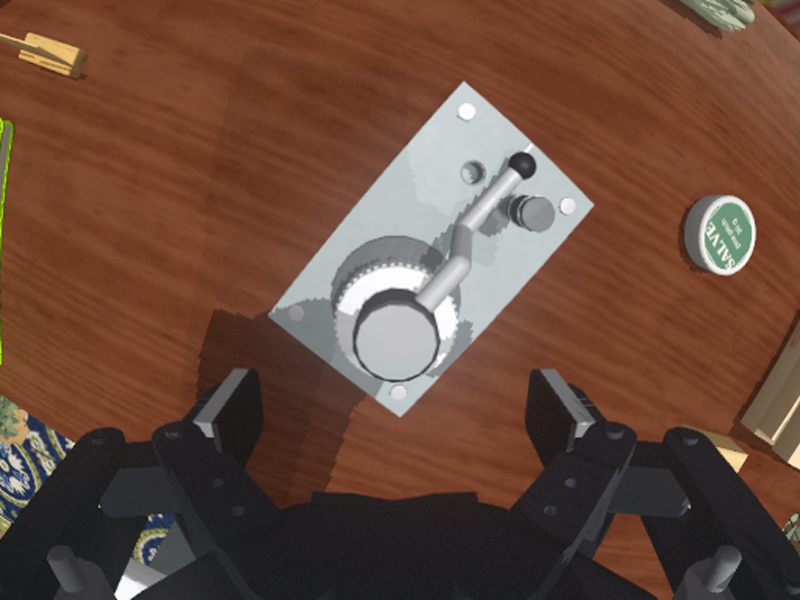

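The barrel top is at (396,341), centred between the fingertips at x of about 240 and 545 and within 1 px of the prediction. The lever and pin are clear of both fingers. I'll descend around the ring.

Request:
jog_arm([
  [[0, 0, 0], [0, 0, 0.02], 0.085],
  [[0, 0, 0], [0, 0, 0.045], 0.085],
  [[0, 0, 0], [0, 0, 0.065], 0.085],
  [[0, 0, 0], [0, 0, 0.08], 0.085],
  [[0, 0, 0], [0, 0, 0.09], 0.085],
  [[0, 0, 0], [0, 0, 0.09], 0.085],
  [[0, 0, 0], [0, 0, 0.09], 0.085],
  [[0, 0, 0], [0, 0, 0.09], 0.085],
])

```text
clock: 8.82
position: [0.5368, 0.0013, 0.0419]
ee_rot: [0.977, 0.214, 0.001, 0.0]
ft_force: [0.0, -0.7, 0.5]
grip_width: 0.994
grasp_force: 0.0
```

Request:
jog_arm([
  [[0, 0, 0], [0, 0, 0], 0.065],
  [[0, 0, 0], [0, 0, 0], 0.06],
  [[0, 0, 0], [0, 0, 0], 0.055],
  [[0, 0, 0], [0, 0, 0], 0.045],
  [[0, 0, 0], [0, 0, 0], 0.045],
  [[0, 0, 0], [0, 0, 0], 0.045],
  [[0, 0, 0], [0, 0, 0], 0.045],
  [[0, 0, 0], [0, 0, 0], 0.045],
], force=70)

```text
clock: 9.48
position: [0.5364, 0.0008, 0.0416]
ee_rot: [0.977, 0.214, 0.001, 0.001]
ft_force: [-2.0, -0.7, 10.0]
grip_width: 0.634
grasp_force: 71.7
```

```bash
cat > st.py <<'E'
from workcell import *
import numpy as np
o=get_obs(); q=o["ee_rot"]; print(round(o["clock"],2),np.round(o["position"],4),"yaw",round(2*np.arctan2(q[1],q[0]),4),np.round(o["ft_force"],1),np.round(o["torque"],2),"grip",round(o["grip_width"]*85.4,1),round(o["grasp_force"],1),"J",np.round(o["joint_pos"],2))
E
python3 st.py
```

```text
9.48 [0.5364 0.0008 0.0416] yaw 0.4314 [-2.  -0.7 10. ] [-0.28  0.56  0.02] grip 54.1 71.7 J [ 0.35  0.38 -0.51  1.87  0.23  0.95 -1.4 ]
```

Request:
jog_arm([
  [[0, 0, 0.03], [0, 0, 0], 0.045],
  [[0, 0, 0.06], [0, 0, 0], 0.045],
  [[0, 0, 0.1], [0, 0, 0], 0.045],
  [[0, 0, 0.14], [0, 0, 0], 0.045],
  [[0, 0, 0.18], [0, 0, 0], 0.045],
  [[0, 0, 0.22], [0, 0, 0], 0.045],
  [[0, 0, 0.26], [0, 0, 0], 0.045],
  [[0, 0, 0.3], [0, 0, 0], 0.045],
])

```text
clock: 10.15
position: [0.5364, 0.0007, 0.0416]
ee_rot: [0.998, 0.065, 0.001, 0.001]
ft_force: [-1.6, -2.6, 9.3]
grip_width: 0.635
grasp_force: 71.6
```

```bash
python3 st.py
```

```text
10.15 [0.5364 0.0007 0.0416] yaw 0.1297 [-1.6 -2.6  9.3] [-0.49  0.49  0.19] grip 54.3 71.6 J [ 0.31  0.37 -0.46  1.87  0.2   0.94 -1.68]
```

Request:
jog_arm([
  [[0, 0, 0.03], [0, 0, 0], 0.045],
  [[0, 0, 0.06], [0, 0, 0], 0.045],
  [[0, 0, 0.1], [0, 0, 0], 0.045],
  [[0, 0, 0.14], [0, 0, 0], 0.045],
  [[0, 0, 0.17], [0, 0, 0], 0.045],
  [[0, 0, 0.2], [0, 0, 0], 0.045],
  [[0, 0, 0.23], [0, 0, 0], 0.045],
  [[0, 0, 0.25], [0, 0, 0], 0.045],
])

```text
clock: 10.82
position: [0.5364, 0.0006, 0.0416]
ee_rot: [0.998, -0.06, 0.001, 0.0]
ft_force: [-2.5, -2.3, 9.7]
grip_width: 0.637
grasp_force: 71.6
```

```bash
python3 st.py
```

```text
10.82 [0.5364 0.0006 0.0416] yaw -0.12 [-2.5 -2.3  9.7] [-0.58  0.43  0.12] grip 54.4 71.6 J [ 0.27  0.36 -0.41  1.88  0.18  0.94 -1.92]
```

Request:
jog_arm([
  [[0, 0, 0.01], [0, 0, 0], 0.045],
  [[0, 0, 0.02], [0, 0, 0], 0.045],
  [[0, 0, 0.03], [0, 0, 0], 0.045],
  [[0, 0, 0.04], [0, 0, 0], 0.045],
  [[0, 0, 0.04], [0, 0, 0], 0.045],
])

```text
clock: 11.23
position: [0.5364, 0.0006, 0.0416]
ee_rot: [0.997, -0.08, 0.001, 0.0]
ft_force: [-2.0, -2.4, 8.8]
grip_width: 0.644
grasp_force: 71.6
```

```bash
python3 st.py
```

```text
11.23 [0.5364 0.0006 0.0416] yaw -0.1592 [-2.  -2.4  8.8] [-0.59  0.43  0.06] grip 55.0 71.6 J [ 0.27  0.36 -0.41  1.88  0.18  0.94 -1.95]
```

Request:
jog_arm([
  [[0, 0, 0.01], [0, 0, 0], 0.045],
  [[0, 0, 0.02], [0, 0, 0], 0.045],
  [[0, 0, 0.03], [0, 0, 0], 0.045],
  [[0, 0, 0.04], [0, 0, 0], 0.045],
  [[0, 0, 0.04], [0, 0, 0], 0.045],
])

```text
clock: 11.65
position: [0.5364, 0.0006, 0.0416]
ee_rot: [0.995, -0.099, 0.001, 0.0]
ft_force: [-2.0, -2.4, 8.9]
grip_width: 0.63
grasp_force: 71.6
```

```bash
python3 st.py
```

```text
11.65 [0.5364 0.0006 0.0416] yaw -0.1991 [-2.  -2.4  8.9] [-0.6   0.52  0.05] grip 53.8 71.6 J [ 0.26  0.36 -0.4   1.88  0.17  0.94 -1.99]
```

Request:
jog_arm([
  [[0, 0, 0.01], [0, 0, 0], 0.045],
  [[0, 0, 0.02], [0, 0, 0], 0.045],
  [[0, 0, 0.03], [0, 0, 0], 0.045],
  [[0, 0, 0.03], [0, 0, 0], 0.045],
])

```text
clock: 11.98
position: [0.5364, 0.0006, 0.0416]
ee_rot: [0.993, -0.114, 0.001, 0.0]
ft_force: [-2.5, -2.3, 9.2]
grip_width: 0.635
grasp_force: 71.6
```

```bash
python3 st.py
```

```text
11.98 [0.5364 0.0006 0.0416] yaw -0.2291 [-2.5 -2.3  9.2] [-0.59  0.52  0.04] grip 54.2 71.6 J [ 0.26  0.36 -0.4   1.88  0.17  0.94 -2.02]
```

Request:
jog_arm([
  [[0, 0, 0.01], [0, 0, 0], 0.045],
  [[0, 0, 0.02], [0, 0, 0], 0.045],
  [[0, 0, 0.03], [0, 0, 0], 0.045],
  [[0, 0, 0.04], [0, 0, 0], 0.045],
])

```text
clock: 12.32
position: [0.5364, 0.0006, 0.0416]
ee_rot: [0.991, -0.134, 0.001, 0.0]
ft_force: [-2.2, -2.5, 9.5]
grip_width: 0.637
grasp_force: 71.6
```

```bash
python3 st.py
```

```text
12.32 [0.5364 0.0006 0.0416] yaw -0.269 [-2.2 -2.5  9.5] [-0.61  0.51  0.16] grip 54.4 71.6 J [ 0.25  0.36 -0.39  1.88  0.17  0.94 -2.06]
```

Request:
jog_arm([
  [[0, 0, 0.01], [0, 0, 0], 0.045],
  [[0, 0, 0.02], [0, 0, 0], 0.045],
  [[0, 0, 0.03], [0, 0, 0], 0.045],
])

```text
clock: 12.57
position: [0.5364, 0.0006, 0.0416]
ee_rot: [0.989, -0.148, 0.001, 0.0]
ft_force: [-1.7, -2.5, 9.1]
grip_width: 0.637
grasp_force: 71.7
```

```bash
python3 st.py
```

```text
12.57 [0.5364 0.0006 0.0416] yaw -0.2978 [-1.7 -2.5  9.1] [-0.64  0.55  0.96] grip 54.4 71.7 J [ 0.25  0.36 -0.38  1.88  0.17  0.93 -2.08]
```

Request:
jog_arm([
  [[0, 0, 0], [0, 0, 0], 0.045],
  [[0, 0, 0], [0, 0, 0], 0.045],
])

```text
clock: 12.73
position: [0.5364, 0.0006, 0.0416]
ee_rot: [0.989, -0.148, 0.001, 0.001]
ft_force: [-2.7, -2.6, 10.0]
grip_width: 0.635
grasp_force: 71.7
```

```bash
python3 st.py
```

```text
12.73 [0.5364 0.0006 0.0416] yaw -0.2974 [-2.7 -2.6 10. ] [-0.63  0.46  0.69] grip 54.2 71.7 J [ 0.25  0.36 -0.38  1.88  0.17  0.93 -2.08]
```

Request:
jog_arm([
  [[0, 0, 0.003], [0, 0, 0], 0.045],
  [[0, 0, 0.003], [0, 0, 0], 0.045],
  [[0, 0, 0.003], [0, 0, 0], 0.045],
])

```text
clock: 12.98
position: [0.5364, 0.0006, 0.0416]
ee_rot: [0.989, -0.149, 0.001, 0.001]
ft_force: [-1.7, -3.0, 8.9]
grip_width: 0.636
grasp_force: 71.7
```

```bash
python3 st.py
```

```text
12.98 [0.5364 0.0006 0.0416] yaw -0.3 [-1.7 -3.   8.9] [-0.63  0.5   0.89] grip 54.3 71.7 J [ 0.25  0.36 -0.38  1.88  0.17  0.93 -2.09]
```

Request:
jog_arm([
  [[0, 0, 0], [0, 0, 0], 0.07],
  [[0, 0, 0], [0, 0, 0], 0.085],
  [[0, 0, 0], [0, 0, 0], 0.085],
  [[0, 0, 0], [0, 0, 0], 0.085],
  [[0, 0, 0], [0, 0, 0], 0.085],
  [[0, 0, 0], [0, 0, -0.02], 0.085],
  [[0, 0, 0], [0, 0, -0.05], 0.085],
  [[0, 0, 0], [0, 0, -0.085], 0.085],
])

```text
clock: 13.65
position: [0.5343, 0.0013, 0.1248]
ee_rot: [0.989, -0.15, -0.002, 0.0]
ft_force: [0.9, -0.5, 0.4]
grip_width: 0.991
grasp_force: 0.0
```

Request:
jog_arm([
  [[0, 0, 0], [0, 0, -0.03], 0.085],
  [[0, 0, 0], [0, 0, -0.06], 0.085],
  [[0, 0, 0], [0, 0, -0.08], 0.085],
  [[0, 0, 0], [0, 0, -0.08], 0.085],
  [[0, 0, 0], [0, 0, -0.08], 0.085],
  [[0, 0, 0], [0, 0, -0.08], 0.085],
])

```text
clock: 14.15
position: [0.5352, 0.0011, 0.2044]
ee_rot: [0.989, -0.15, -0.001, 0.0]
ft_force: [0.1, -0.0, 0.0]
grip_width: 0.995
grasp_force: 0.0
```

```bash
python3 st.py
python3 - <<'E'
from snap import *
c=snap("w7"); print(proj(c,[[.6086,-.033,.080]])*1.5625)
s=cv2.resize(c["img"],(800,600),interpolation=cv2.INTER_CUBIC); cv2.imwrite("pics/w7b.png",s[:,:,::-1])
E
```

```text
14.15 [0.5352 0.0011 0.2044] yaw -0.3012 [ 0.1 -0.   0. ] [-0.06  0.05 -0.  ] grip 85.0 0.0 J [ 0.28  0.18 -0.41  1.72  0.07  1.26 -2.02]
[[413.48759324 150.79602287]]
```

View pics/w7b.png

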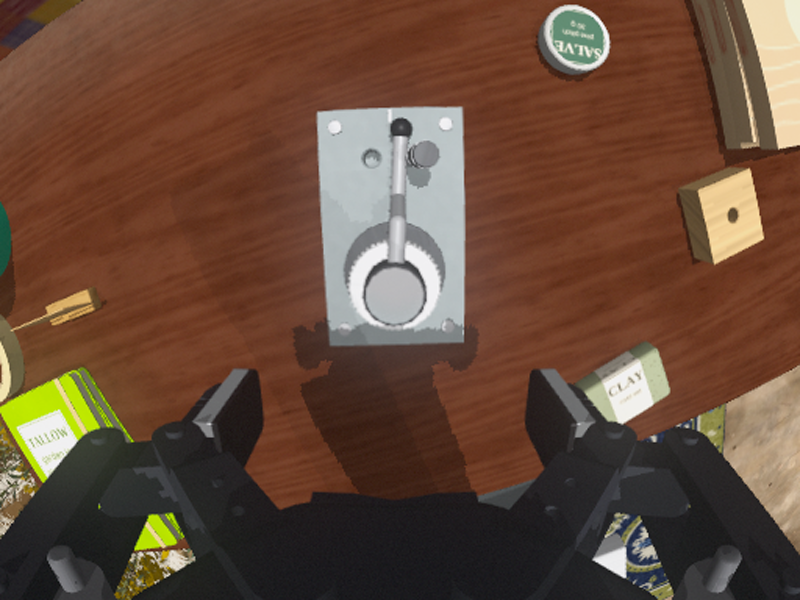

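The lever bears on the pin. The pin head is at (427,154), leaning about 0.1 rad within the hole's clearance. The ball at (401,128) is roughly 5 mm off the mark line, and the soap, tin and card are untouched. Everything is within limits, so I'm handing in.

```bash
python3 -c "
from workcell import *
print(hand_in())"
```

```text
the job is handed in; nothing more can be done
None
```

I handed the job in at about 14 s without seeing a verdict: the pin is seated and let go in the right-hand hole, leaning about 0.1 rad (limit 0.2), the ring is snug at about 0.9 N m, the lever's ball is roughly 5 mm off the mark line, and the other things were not touched.

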